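Draw the long boot brush out of the swing-door cubby

ROBOT

A 7-joint arm with a two-finger parallel gripper is mounted at the origin on the work surface. World frame = base frame: x ahead of the robot, y to its left, z up, the work surface at z = 0. Lengths are in m, angles in rad, forces in N, time in s.
With the tool pointing down it reaches from about 0.4 to 0.85 m from the base axis. Payload 10.4 kg.
Tool frame: the origin (TCP) lies midway between the tips of the shut fingers; the grasp point (between the pads) lies 19 mm behind it; z points along the fingers, y is the line along which they close (so a half turn about z gives the same grasp; the last joint's range is limited). The gripper opens to 85 mm and grips with 20 to 120 N. Pads are 22 mm wide; open, the fingers measure 114 mm over their backs; the gripper's body (76 mm by 85 mm) begins 54 mm behind the grasp point. The pads swing forward as they close: fully open they stand 13 mm farther back than shut.
Start: joints at [1.121, 0.332, -0.065, 1.46, 0.022, 1.35, -0.088], TCP at [0.259, -0.569, 0.196] pointing down, gripper open.
Joint ranges: [-2.6, 2.6], [-0.5, 2.12], [-1.47, 1.34], [0.16, 2.42], [-1.27, 4.41], [0.06, 2.06], [-2.6, 2.6]. Speed limits (rad/s): [2.22, 2.22, 2.79, 2.79, 3.14, 3.14, 3.14].

INTERFACE

Orientations are given as a unit quaternion [x, y, z, w].
In Python, from rig import ctrl, set_gripper, inverse_kinematics, read_camera, sign_off, silhouettes, monitor gives the robot as it stands. Calls block until the motion is done:
- ctrl.goto(position, orientation): joint-space move of the TCP to a pose.
- ctrl.move_straight(position, speed=0.15, rotation=None, force_limit=None): straight line of the TCP; rotation=None keeps the orientation; speed is the mean speed in m/s. With force_limit (N) it stops when the force on the tool has changed by that much, and returns True; else False.
- ctrl.goto_joints(angles): joint-space move.
- set_gripper(opening, force=None): finger opening in m; force is the grip in N (None keeps the last); returns when the fingers have stopped.
- ctrl.dwell(seconds).
- inverse_kinematics(position, orientation): joint angles nearest the present ones, or None.
- read_camera(name): name is "scene" or "top"; returns a dict with "pixels" (480x640x3 uint8, red, green, blue), "vfov" (degrees; the focal length in pixels is half the picture's height over the tangent of half this angle, whatever the lens; pixels are square), "cx", "cy" (the principal point, pixels), "k1" (the pictures are not rectified: a ray, as slopes to the right and down, at radius r is drawn at 1 + k1 r^2 times it, then the intrinsics apply), "R" (3x3) and "t" (3): a world point X has camera coordinates R X + t. Camera axes: x right, y down, z forward; pixel columns grow to the right and rows downward; lengths in m; the calibration is good to about 2 mm. A picture is of the moment at which its call begins. There is no depth.
A pose or a line that the arm cannot do raises ctrl.PlanningError and nothing moves.
- sign_off(): hands the job in; it is judged then, once.
Trained networks look in a picture, given as the dict that the camera call returned (one of the last four; its "shot" number tells which), for a name from the list of things; names that differ only in an ending like _2 or _b are one class to them, and where a whole thing is asked for, a point or a joint stands for the part that bears it (a point fixed in the world has none). Each returns a list of dicts, best first, with "p" (0 to 1); they miss things now and then, are a little off and sometimes report something else, mostly with a low value. They report only what shows in the picture. A call takes as long as a camera call. They do not tell look-alikes from the thing itself.
- silhouettes(picture, thing): "pixels" (480x640 bool, what is visible of it) and "xy" ([column, row] in pixels, amid what is visible of it).
Readings, each from a call of its own:
- monitor.read_time_s(): time.
- monitor.read_joint_pos(): joint angles.
- monitor.read_qd(): joint speeds.
- monitor.read_joint_torque(): joint torques, N m.
- monitor.read_position(): TCP position.
- monitor.read_tcp_rot(): TCP orientation.
- monitor.read_wrist_force(): force on the tool from outside, world axes, zero at the start.
- monitor.read_torque(): the same for the moment, N m.
- monitor.read_grip_width(): finger opening in m.
- monitor.read_grip_force(): force on a finger pad.
Only numpy, scipy, OpenCV 4.12 (cv2) and the standard library are available. Lean on these libraries where they do the work, as an engineer would, in place of code of your own. Each camera call takes 0.05 s, during which the arm holds its last target. There are 200 camera calls.

TASK

Turn the flat swing door on top of the plywood cubby counter-clockwise (seen from above) by its peg to the next click stop, a quarter turn on, and let go of it there. Then grip the long wooden boot brush in the cubby by its back and, as the opening is shorter than the brush, tilt it and draw it out end first without forcing it against the cubby. Leave the other things on the shelf where they are, and finish still holding the brush in the gripper, at rest, every part of it at least ten centimetres above the top of the cubby.

Things in the scene. Friction and masses are not known exactly. Their poses are not given: they have to be found in the camera images.
- cubby: Low birch plywood cubby, fixed to the shelf, lying flat: 265 (x) x 330 (y) x 66 mm high; origin at the centre of its underside, z up, x away from the robot at yaw 0. Floor 6 mm, side walls 10 mm, top board 8 mm thick (from 58 to 66 mm height), so the inside is 245 x 310 x 52 mm. Its top board has one opening, 120 mm in x and 150 mm in y, centred at x = -52.5 mm, y = 0. On the top board at x = +118 mm stands a 24 mm wide, 22 mm high steel click housing.
- opening (a point): Centre of the opening, at the height of the upper face of the top board; axes as the cubby's.
- door (a joint): Turn of the flat swing door, rad: 0 as found (lying over the opening, pointing to the cubby's -x), growing counter-clockwise seen from above; pi/2 is the next click stop (pointing to the cubby's -y, the opening wholly free). It can be turned on past that to a dead stop at 2.0. A sprung roller holds it at a click: about 3 N at the peg takes it out of one, and it pulls itself centred when within about 0.2 rad; in between it stays where it is left.
- door_pivot (a point): On the door's vertical axis (cubby x = +62.5 mm, y = 0), on the door's upper face at 77 mm height. The door is a plywood board 100 mm wide and 9 mm thick that reaches 170 mm to one side of the axis and 25 mm to the other, 2 mm above the top board; round steel hub 16 mm tall around the axis.
- door_peg (a point): Middle of the upright round wooden peg on the door, 24 mm in diameter and 40 mm tall (from 77 to 117 mm height), 115 mm from the axis.
- brush: The boot brush, 0.16 kg or so: origin at the centre of the underside of its bristles; y along its length, z up out of its back.
- brush_center (a point): Centre of the brush's wooden back, the part to grip: a straight bar 210 mm long with rounded ends, 28 mm wide, 20 mm thick. Stiff bristles, 150 mm long and 24 mm wide about the middle, reach 12 mm below the back and stand on the cubby's floor, so this centre is 28 mm above the shelf at the start. The brush lies along the cubby's y, both ends hidden under the top board.
- brush_end_a (a point): End of the brush's back on its +y side, on its mid-line (105 mm from the centre).
- brush_end_b (a point): End of the brush's back on its -y side, on its mid-line (105 mm from the centre).
- wax_tin: Small white plastic wax tin with a twist cap, 42 mm across, 45 mm tall, standing loose on the cubby's top board at its far left corner; origin at the centre of its underside. Leave alone.
- cup: Green ceramic cup, 76 mm across, 85 mm tall, left of the cubby; origin under its centre. Leave alone.
- headlamp: Black aluminium headlamp, about 95 x 65 x 36 mm, right of the cubby; origin on its underside. Leave alone.
- wax_box: White plastic wax box with a twist cap, 68 mm across, 75 mm tall, right of the cubby; origin under its centre. Leave alone.
- flask: Steel flask, 76 mm across, 220 mm tall, left of the cubby; origin under its centre. Leave alone.
There are look-alikes about, which are no part of the job. There is more than one size of the brush; the job needs the smallest.

How it is judged:
By the outcome, as a careful person would: the job done as asked, in the order asked, and still so for the second after the job is handed in, while the arm keeps its last pose, push and grip.
It also fails if it takes over 58 s, if anything falls off the work surface, if the arm or the gripper's body presses on something with over 40 N, if the wrist force passes 120 N, or if a joint passes its speed limit or range.

## Working session

There is one attempt and no reset: what is moved stays moved. The work goes in short steps, each a Python script; the robot and the scene stay as the last script left them, time stands still between calls to the robot, and variables do not carry over. Pictures are saved under pics/ and viewed, at most 10 in all, crops included, and the job is handed in when it is done.

```bash
ls; mkdir -p pics; cat > h.py <<'E'
import numpy as np, cv2
from rig import ctrl,set_gripper,inverse_kinematics,read_camera,sign_off,silhouettes,monitor
def K(p):
    f=240/np.tan(np.radians(p["vfov"])/2)
    return f,p["cx"],p["cy"],p["k1"],np.array(p["R"]),np.array(p["t"])
def proj(p,X):
    f,cx,cy,k,R,t=K(p); c=np.atleast_2d(X)@R.T+t; s=c[:,:2]/c[:,2:]; r2=(s**2).sum(1,keepdims=True)
    return s*(1+k*r2)*f+[cx,cy]
def ray(p,uv):
    f,cx,cy,k,R,t=K(p); d=(np.array(uv,float)-[cx,cy])/f; s=d.copy()
    for _ in range(20): s=d/(1+k*(s@s))
    v=R.T@np.array([s[0],s[1],1]); return -R.T@t, v/np.linalg.norm(v)
def atz(p,uv,z):
    o,v=ray(p,uv); return o+v*(z-o[2])/v[2]
def tri(obs):
    A=np.zeros((3,3));b=np.zeros(3)
    for p,uv in obs:
        o,v=ray(p,uv); M=np.eye(3)-np.outer(v,v); A+=M;b+=M@o
    return np.linalg.solve(A,b)
E
python3 - <<'E'
from h import *
for n in("scene","top"):
    p=read_camera(n); cv2.imwrite(f"pics/{n}0.png",p["pixels"][:,:,::-1]); print(n,p["vfov"],p["cx"],p["cy"],p["k1"],p["R"],p["t"],p["shot"])
    for th in("cubby","door_peg","brush","wax_tin","door"):
        for s in silhouettes(p,th): print(th,round(s["p"],2),s["xy"],s["pixels"].sum())
E
```

```text
pics
scene 55.158953171465164 322.07689645077124 238.80573669221604 -0.10066402260648134 [[ 0.15363745  0.98798832 -0.01657157]
 [ 0.76473071 -0.12950687 -0.63120117]
 [-0.62576551  0.08430335 -0.77544211]] [ 0.06234328 -0.29332587  1.45245324] 1
cubby 0.82 [376.3, 292.5] 15806
brush 0.82 [131.5, 280.6] 2222
brush 0.73 [455.2, 169.5] 914
brush 0.59 [350.8, 272.9] 313
wax_tin 0.97 [447.2, 296.7] 359
door 0.64 [373.2, 277.1] 3123
top 51.31451269180181 324.371905537619 238.36536059809544 -0.10948576657548491 [[-0.01038313 -0.99987519 -0.0119081 ]
 [-0.99658318  0.01132333 -0.0818153 ]
 [ 0.08193993  0.01101791 -0.99657637]] [-0.10234357  0.42835401  1.45423039] 2
cubby 0.88 [295.7, 192.5] 10415
cubby 0.68 [311.0, 210.7] 146
cubby 0.48 [175.4, 241.1] 839
door_peg 0.56 [295.2, 195.6] 2466
brush 0.87 [489.0, 235.6] 1340
brush 0.66 [187.8, 324.5] 1265
wax_tin 0.5 [241.1, 165.4] 168
door 0.82 [291.8, 195.0] 2366
```

View pics/scene0.png

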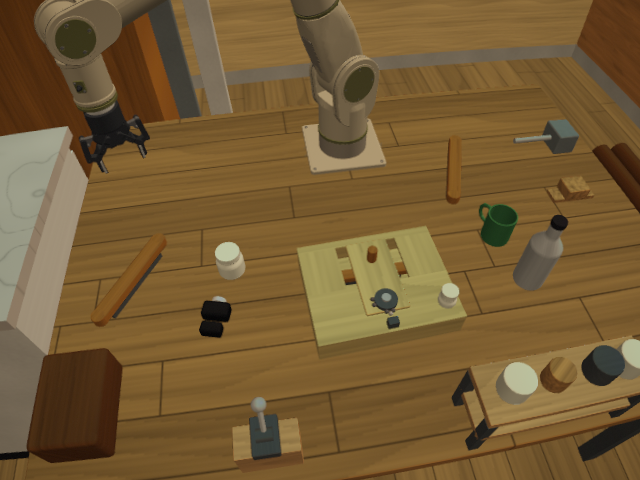

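View pics/top0.png

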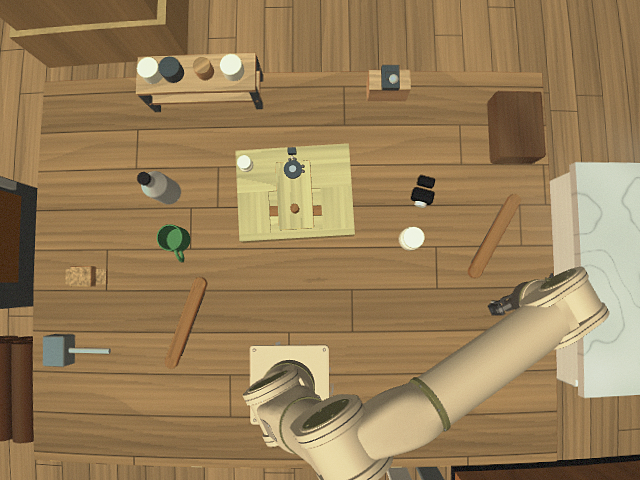

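Scene view: the cubby is at about (380,290), with its door peg at (372,254). Brush-like things are at (131,280) and (455,169), both lying loose on the table as look-alikes, and at (350,275)/(400,268), which is the one in the cubby under the door. By the description I want the one in the cubby. Top view: peg at (295,209), brush ends showing at (274,210) and (317,210).

```bash
cat >> h.py <<'E'
from scipy.optimize import minimize
def cub(q,P):
    c,s=np.cos(q[2]),np.sin(q[2]); P=np.atleast_2d(P).astype(float); o=P.copy()
    o[:,0]=q[0]+c*P[:,0]-s*P[:,1]; o[:,1]=q[1]+s*P[:,0]+c*P[:,1]; return o
E
cat > fit.py <<'E'
from h import *
ps=[read_camera("scene"),read_camera("top")]
box=np.array([[x,y,z] for x in(-.1325,.1325) for y in(-.165,.165) for z in(0,.066)])
hm=[]
for p in ps:
    m=silhouettes(p,"cubby")[0]["pixels"].astype(np.uint8)
    m=cv2.morphologyEx(m,cv2.MORPH_OPEN,np.ones((5,5)))
    pts=cv2.findNonZero(m); hu=cv2.convexHull(pts); k=np.zeros((480,640),np.uint8); cv2.fillConvexPoly(k,hu,1); hm.append(k)
def cost(q,idx):
    e=0
    for i in idx:
        hu=cv2.convexHull(proj(ps[i],cub(q,box)).astype(np.float32))
        k=np.zeros((480*1,640),np.uint8); cv2.fillConvexPoly(k,np.round(hu*16).astype(np.int32),1,shift=4)
        e+=(k^hm[i]).sum()/hm[i].sum()
    return e
q0=np.append(atz(ps[1],(295,192.5),.066)[:2],0.05)
for idx in([0],[1],[0,1]):
    best=None
    for y in(-.06,0,.06):
        r=minimize(cost,[q0[0],q0[1],y],args=(idx,),method="Nelder-Mead",options=dict(initial_simplex=np.array([[q0[0],q0[1],y],[q0[0]+.01,q0[1],y],[q0[0],q0[1]+.01,y],[q0[0],q0[1],y+.04]])))
        if best is None or r.fun<best.fun: best=r
    print(idx,best.x.round(4),round(best.fun,4))
q=best.x; np.save("q.npy",q)
# peg triangulation: dark brown blobs near predicted peg
obs=[]
for p in ps:
    hsv=cv2.cvtColor(p["pixels"],cv2.COLOR_RGB2HSV); u=proj(p,cub(q,[[-.0525,0,.097]]))[0]
    g=p["pixels"].astype(int); m=((g[:,:,0]-g[:,:,2]>50)&(g[:,:,1]<105)).astype(np.uint8)
    n,l,st,ce=cv2.connectedComponentsWithStats(m)
    c=[(np.hypot(*(ce[i]-u)),ce[i].round(1),st[i].tolist()) for i in range(1,n) if st[i][4]>15]
    c.sort(key=lambda a:a[0]); print("pred",u.round(1),[(a[1],a[2]) for a in c[:4]])
out=[]
for p in ps:
    im=p["pixels"][:,:,::-1].copy(); u=proj(p,cub(q,[[0,0,.066]]))[0]; x0,y0=int(u[0]-90),int(u[1]-75)
    im=cv2.resize(im[y0:y0+150,x0:x0+180],None,fx=4,fy=4,interpolation=cv2.INTER_CUBIC)
    def dr(P,c,cl=True):
        w=((proj(p,cub(q,P))-[x0,y0]+.5)*4).astype(np.int32); cv2.polylines(im,[w],cl,c,1)
    dr([[a,b,.066] for a,b in((-.1325,-.165),(.1325,-.165),(.1325,.165),(-.1325,.165))],(255,0,0))
    dr([[a,b,.066] for a,b in((-.1125,-.075),(.0075,-.075),(.0075,.075),(-.1125,.075))],(0,0,255))
    dr([[-.0525,0,.077],[-.0525,0,.117]],(0,255,0),False)
    out.append(im); 
    cv2.imwrite("pics/crop_%d.png"%len(out),im)
cv2.imwrite("pics/c1.png",cv2.resize(np.vstack(out),(0,0),fx=.5,fy=.5)) 
E
python3 fit.py
```

```text
[0] [ 0.5577 -0.021   0.0501] 0.0231
[1] [ 0.5626  0.0011 -0.0136] 3.1353
[0, 1] [ 0.5591 -0.0213 -0.0128] 3.2075
pred [373.3 254.2] [(array([371.5, 254.1]), [367, 246, 10, 17, 149]), (array([391.4, 243.3]), [386, 238, 12, 11, 87]), (array([400.9, 268.1]), [395, 262, 13, 13, 108]), (array([341.7, 252.1]), [336, 247, 13, 11, 106])]
pred [292.9 208.1] [(array([294.2, 208.3]), [291, 204, 8, 10, 26]), (array([314.6, 210. ]), [313, 206, 7, 10, 20]), (array([274.1, 239.9]), [266, 239, 16, 3, 20]), (array([316.9, 237.3]), [283, 235, 66, 5, 76])]
```

View pics/crop_1.png

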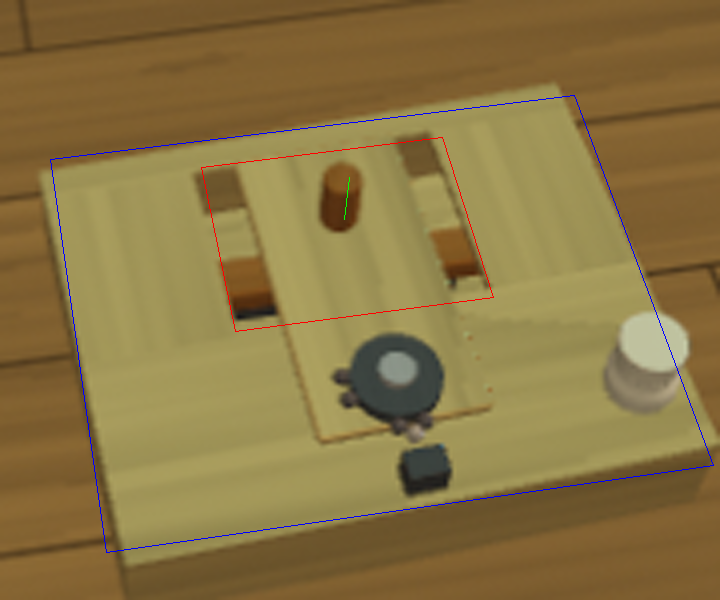

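View pics/crop_2.png

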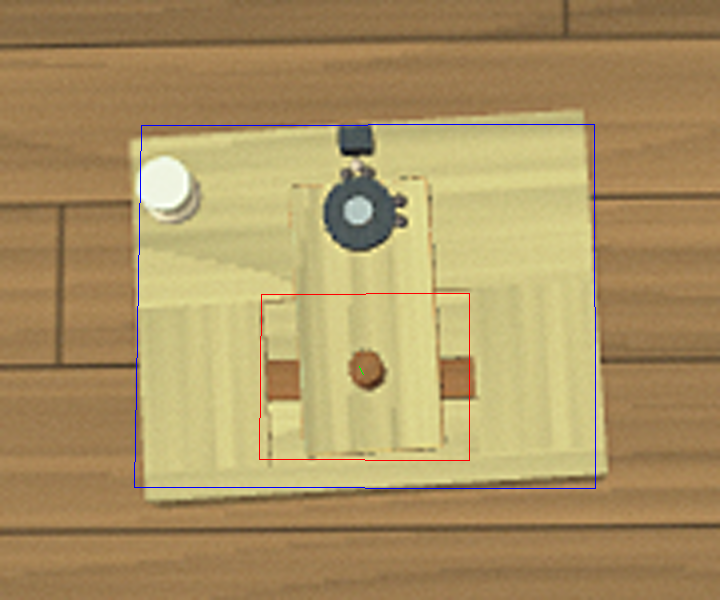

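The crops show the brush back in the cubby, at crop (283,379)/(458,377) from the top, and the choice holds. The mask fit is off, because the cubby is yawed about +3.5°. I'll refit on the corners I read off the crops.

```bash
cat > fit2.py <<'E'
from h import *
from scipy.optimize import least_squares
ps=[read_camera("scene"),read_camera("top")]; q0=np.load("q.npy")
off=[]
for p in ps:
    u=proj(p,cub(q0,[[0,0,.066]]))[0]; off.append([int(u[0]-90),int(u[1]-75)])
px=lambda i,c: (np.array(c,float)+.5)/4-.5+off[i]
C=np.array([[-1,-1],[-1,1],[1,1],[1,-1]])*[.1325,.165]
cs=[[(40,171),(558,85),(717,440),(126,567)],[(607,470),(146,496),(131,140),(583,111)]]
r=[]
def res(v,idx=(0,1)):
    P=np.c_[C,np.full(4,.066+v[3])]
    return np.concatenate([(proj(ps[i],cub(v,P))-[px(i,c) for c in cs[i]]).ravel() for i in idx]+[[v[3]*500]])
for idx in((0,),(1,),(0,1)):
    s=least_squares(res,[.56,-.02,.05,0],args=(idx,)); print(idx,s.x.round(4),s.fun.round(1))
np.save("q.npy",s.x[:3]); q=s.x
def loc(X): 
    c,sn=np.cos(q[2]),np.sin(q[2]); d=X-[q[0],q[1],0]; return np.array([c*d[0]+sn*d[1],-sn*d[0]+c*d[1],X[2]]).round(4)
for n,a,b in(("peg top",(344,175),(367,366)),("hub",(397,369),(358,211))):
    X=tri([(ps[0],px(0,a)),(ps[1],px(1,b))]); print(n,X.round(4),loc(X))
# brush: top edge pixel blobs by colour, back's upper face corners
for n,a,b in(("brush left +y near edge@opening",(430,232),(283,398)),):pass
for c in((283,379),(458,377)):
    for z in(.038,): X=atz(ps[1],px(1,c),z); print("brush top",X.round(4),loc(X))
for c in((243,271),(453,243)):
    X=atz(ps[0],px(0,c),.038); print("brush scene",X.round(4),loc(X))
E
python3 fit2.py
```

```text
(0,) [ 5.574e-01 -2.080e-02  5.020e-02 -3.000e-04] [-0.2  0.3 -0.5 -0.5  0.7  0.8 -0.1 -0.7 -0.1]
(1,) [ 5.604e-01 -2.190e-02  4.810e-02 -3.000e-04] [-0.   0.4 -0.1  0.8 -0.  -0.7  0.1 -0.6 -0.2]
(0, 1) [ 0.5591 -0.0215  0.0493  0.0009] [-0.3  0.5 -0.5 -0.2  0.8  1.3 -0.3 -0.2 -0.1  0.8 -0.2  1.3 -0.3 -0.3
 -0.1 -0.3  0.5]
peg top [ 0.5064 -0.0251  0.1195] [-0.0528 -0.001   0.1195]
hub [ 0.6211 -0.0185  0.0926] [ 0.0621 -0.      0.0926]
brush top [0.5093 0.041  0.038 ] [-0.0467  0.0649  0.038 ]
brush top [ 0.5091 -0.087   0.038 ] [-0.0531 -0.0629  0.038 ]
brush scene [ 0.5065 -0.0799  0.038 ] [-0.0554 -0.0558  0.038 ]
brush scene [0.5075 0.0494 0.038 ] [-0.048   0.0734  0.038 ]
```

```bash
cat >> h.py <<'E'
from scipy.spatial.transform import Rotation as Ro
def down(yaw,tilt=0,ax=None):
    "tool down, yawed; tilt about world horizontal axis ax"
    r=Ro.from_euler('z',yaw)*Ro.from_euler('x',np.pi)
    if tilt: r=Ro.from_rotvec(np.array(ax)*tilt)*r
    return r.as_quat()
E
python3 - <<'E'
from h import *
q=np.load("q.npy"); A=cub(q,[[.0625,0,0]])[0]; y0=q[2]; r=.115
peg=lambda th,z: np.array([A[0]-r*np.cos(y0+th),A[1]-r*np.sin(y0+th),z])
for off in(0,np.pi,-np.pi):
    a=inverse_kinematics(peg(0,.088),down(y0+off)); b=inverse_kinematics(peg(np.pi/2,.088),down(y0+off+np.pi/2)); print(off,None if a is None else np.round(a,2),None if b is None else np.round(b,2))
print(monitor.read_time_s(), peg(0,.088),peg(np.pi/2,.088))
E
```

```text
0 [ 0.51  0.22 -0.61  1.87  0.14  1.09 -1.68] [ 0.6   0.52 -0.62  1.52  0.32  1.21 -0.02]
3.141592653589793 [ 0.67  0.26 -0.8   1.87  0.21  1.1   1.42] [-0.64  0.74  1.16  1.59 -0.69  1.28 -2.46]
-3.141592653589793 [ 0.67  0.26 -0.8   1.87  0.21  1.1   1.42] [-0.64  0.74  1.16  1.59 -0.69  1.28 -2.46]
0.9 [ 0.50664281 -0.02408821  0.088     ] [ 0.62717416 -0.13327701  0.088     ]
```

Yaw offset 0 works for the whole turn.

```bash
python3 - <<'E'
from h import *
q=np.load("q.npy"); A=cub(q,[[.0625,0,0]])[0]; y0=q[2]; r=.115
peg=lambda th,z: np.array([A[0]-r*np.cos(y0+th),A[1]-r*np.sin(y0+th),z])
ctrl.goto(peg(0,.22),down(y0)); set_gripper(.06)
hit=ctrl.move_straight(peg(0,.090),.12,force_limit=8); print("hit",hit,monitor.read_position())
set_gripper(.0,20); print("w",monitor.read_grip_width(),monitor.read_wrist_force().round(1) if hasattr(monitor.read_wrist_force(),'round') else monitor.read_wrist_force(),monitor.read_time_s())
n=10; F=[]
for i in range(1,n+1):
    th=np.pi/2*i/n
    ctrl.move_straight(peg(th,.090),.06,rotation=down(y0+th)); F.append(np.round(monitor.read_wrist_force(),1).tolist())
print(F,monitor.read_time_s())
set_gripper(.06); ctrl.move_straight(peg(np.pi/2,.2),.15)
P=cub(q,[[-.05,0,.3]])[0]
print(monitor.read_time_s())
for n in("scene","top"):
    p=read_camera(n); im=p["pixels"][:,:,::-1]; u=proj(p,cub(q,[[0,0,.066]]))[0]; x0,y0_=int(u[0]-90),int(u[1]-75)
    cv2.imwrite(f"pics/{n}1.png",cv2.resize(im[y0_:y0_+150,x0:x0+180],None,fx=4,fy=4,interpolation=cv2.INTER_CUBIC)); print(x0,y0_)
E
```

```text
hit False [ 0.5072028  -0.02406879  0.09071751]
w 0.0001560918998809772 [-0.6 -0.5 -0.8] 5.2583
[[-0.5, 0.4, -0.2], [0.2, 0.3, -0.8], [0.8, 0.1, -0.5], [0.6, 0.8, 0.1], [0.0, -0.8, -0.3], [-1.0, 0.1, -1.3], [-0.1, 1.0, -0.0], [0.6, 0.3, -0.7], [-0.5, -0.5, 0.1], [-0.3, -0.1, -0.5]] 9.7583
11.2417
287 205
203 116
```

View pics/scene1.png

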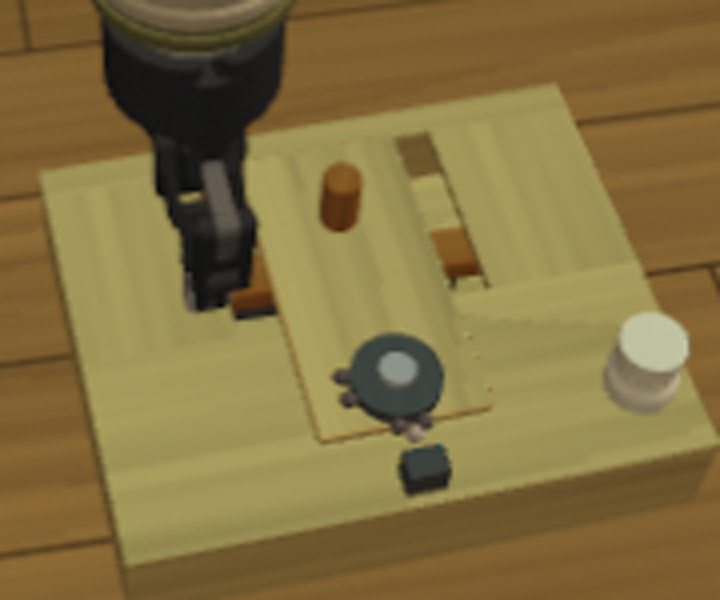

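View pics/top1.png

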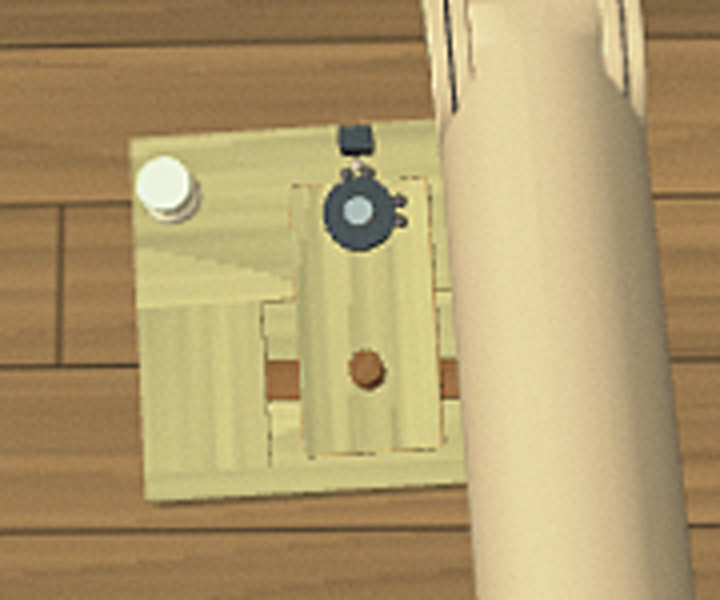

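The door hasn't moved and the gripper shut on nothing. The peg is still at scene crop (340,195). I'll check the reported TCP against the picture.

```bash
python3 - <<'E'
from h import *
p=read_camera("scene"); X=np.array(monitor.read_position()); o=np.array([287,205])
print(X, Ro.from_quat(monitor.read_tcp_rot()).as_matrix().round(3), monitor.read_joint_pos(), monitor.read_grip_width())
print("tcp crop px",((proj(p,X)[0]-o+.5)*4).round(), "fingers", [((proj(p,X+d)[0]-o+.5)*4).round().tolist() for d in ([.03,0,.01],[-.03,0,.01],[0,.03,.01],[0,-.03,.01])])
q=np.load("q.npy"); print(((proj(p,cub(q,[[.0625,-.115,.066]]))[0]-o+.5)*4))
t=read_camera("top"); print(proj(t,X), proj(t,X+[0,0,.1]))
E
```

```text
[ 0.62664215 -0.13329828  0.19878623] [[-0.049  0.999 -0.002]
 [ 0.999  0.049  0.   ]
 [ 0.001 -0.002 -1.   ]] [ 0.6916327   0.47295433 -0.77414032  1.37692827  0.32728356  1.42386201
 -0.02543531] 0.05990872103391085
tcp crop px [191. 297.] fingers [[202.0, 337.0], [181.0, 235.0], [252.0, 276.0], [129.0, 293.0]]
[189.95226057 434.68346489]
[[332.78800731 156.76902904]] [[332.98483065 146.72106124]]
```

```bash
python3 - <<'E'
from h import *
X=np.array(monitor.read_position()); set_gripper(0)
ctrl.move_straight([X[0],X[1],.11],.15)
h=ctrl.move_straight([X[0],X[1],.045],.03,force_limit=5)
Y=np.array(monitor.read_position()); print(h,Y,monitor.read_wrist_force(),monitor.read_time_s())
p=read_camera("scene"); x0,y0=287,205
cv2.imwrite("pics/probe.png",cv2.resize(p["pixels"][y0:y0+110,x0:x0+140,::-1],None,fx=5,fy=5,interpolation=cv2.INTER_CUBIC))
print(((proj(p,Y)[0]-[x0,y0]+.5)*5).round(), ((proj(p,[Y[0],Y[1],.066])[0]-[x0,y0]+.5)*5).round())
E
```

```text
False [ 0.62679983 -0.13331074  0.0451511 ] [0.10456566 0.01183242 0.23183761] 15.1083
[237. 566.] [237. 543.]
```

View pics/probe.png

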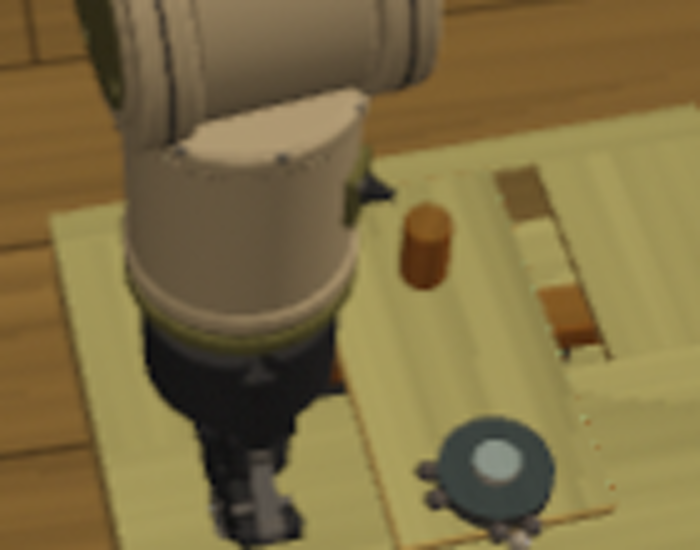

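The shut fingertips are at about (265,542) and still not touching, although the reported height is 21 mm below the board. So the reported TCP is biased, and I'll keep probing down to measure it.

```bash
python3 - <<'E'
from h import *
X=np.array(monitor.read_position())
h=ctrl.move_straight([X[0],X[1],.005],.03,force_limit=5)
Y=np.array(monitor.read_position()); print(h,Y,monitor.read_wrist_force(),monitor.read_grip_width(),monitor.read_time_s())
p=read_camera("scene"); x0,y0=287,235
cv2.imwrite("pics/probe2.png",cv2.resize(p["pixels"][y0:y0+100,x0:x0+130,::-1],None,fx=6,fy=6,interpolation=cv2.INTER_CUBIC))
print(((proj(p,Y)[0]-[x0,y0]+.5)*6).round(), ((proj(p,[Y[0],Y[1],.066])[0]-[x0,y0]+.5)*6).round())
E
```

```text
True [ 0.62679282 -0.1332507   0.03061609] [-2.65382952  0.12045297  8.18400925] -0.00038933137016744534 15.825
[284. 519.] [285. 471.]
```

View pics/probe2.png

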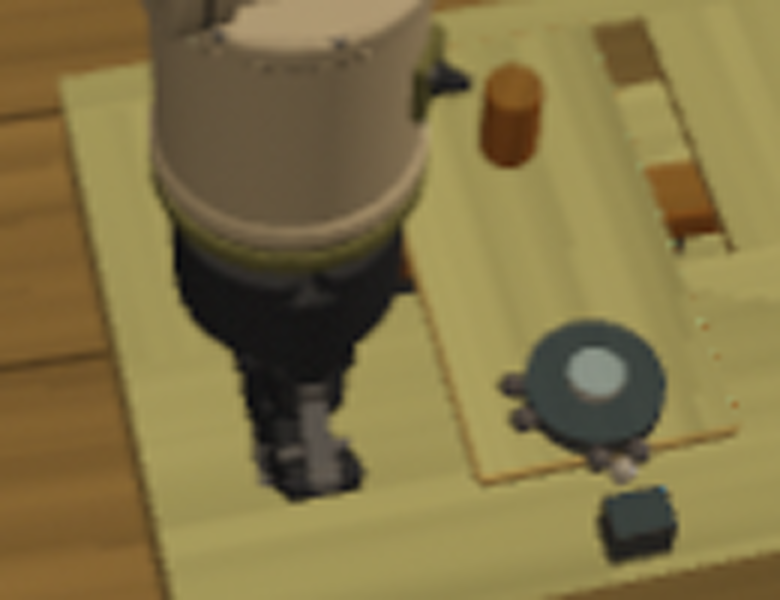

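Contact on the board came at a reported 0.031 instead of 0.066, so the tips really sit about 35 mm higher than reported (and perhaps 4 mm to +y). I'll redo the door with a local contact probe for height.

```bash
python3 - <<'E'
from h import *
q=np.load("q.npy"); A=cub(q,[[.0625,0,0]])[0]-[0,.004,0]; y0=q[2]; r=.115
peg=lambda th,z: np.array([A[0]-r*np.cos(y0+th),A[1]-r*np.sin(y0+th),z])
X=np.array(monitor.read_position()); ctrl.move_straight([X[0],X[1],.12],.3)
ctrl.goto(peg(0,.12),down(y0)); set_gripper(.06)
ctrl.move_straight(peg(0,.065),.15,force_limit=8)
h=ctrl.move_straight(peg(0,.01),.03,force_limit=5); Y=monitor.read_position()
print("hit",h,Y,monitor.read_wrist_force(),monitor.read_time_s())
if h:
    z=Y[2]+.010; ctrl.move_straight(peg(0,z),.05); set_gripper(0,20)
    print("w",monitor.read_grip_width(),monitor.read_grip_force(),monitor.read_wrist_force(),monitor.read_time_s())
E
```

```text
hit True [ 0.50656317 -0.02805956  0.03625594] [-3.79031921 -0.88490039 10.36431958] 19.9
w 0.023526759048250395 21.50594651699066 [-1.8122034   3.04256207  0.86896998] 20.675
```

Peg gripped (23.5 mm). Now the quarter turn.

```bash
python3 - <<'E'
from h import *
q=np.load("q.npy"); A=cub(q,[[.0625,0,0]])[0]-[0,.004,0]; y0=q[2]; r=.115
peg=lambda th,z: np.array([A[0]-r*np.cos(y0+th),A[1]-r*np.sin(y0+th),z])
z=monitor.read_position()[2]; F=[]
for i in range(1,9):
    th=np.pi/2*i/8
    ctrl.move_straight(peg(th,z),.07,rotation=down(y0+th)); F.append(np.round(monitor.read_wrist_force(),1).tolist())
print(F,monitor.read_grip_width(),monitor.read_time_s())
set_gripper(.055); ctrl.move_straight(peg(np.pi/2,.14),.2)
# swing clear and turn to brush yaw, to look
P=cub(q,[[-.13,-.15,0]])[0]; P[2]=.16
ctrl.goto(P,down(y0)); print(monitor.read_time_s(),monitor.read_position())
ims=[]
for n in("scene","top"):
    p=read_camera(n); im=p["pixels"][:,:,::-1]; cv2.imwrite(f"pics/full_{n}2.png",im); u=proj(p,cub(q,[[0,0,.066]]))[0]; x0,yy=int(u[0]-85),int(u[1]-75)
    ims.append(cv2.resize(im[yy:yy+130,x0:x0+170],(0,0),fx=4,fy=4,interpolation=cv2.INTER_CUBIC)[:,:]); print(n,x0,yy)
    b=silhouettes(p,"brush"); print([(round(s["p"],2),np.round(s["xy"]),int(s["pixels"].sum())) for s in b])
cv2.imwrite("pics/two.png",cv2.resize(np.vstack([ims[0],ims[1]]),(0,0),fx=.57,fy=.57))
v=np.vstack([i[:,:] for i in ims]); 
E
python3 -c "
import cv2;i=cv2.imread('pics/two.png');print(i.shape)"
```

```text
[[5.0, 3.0, -2.7], [8.2, 3.1, -5.4], [7.4, 4.4, -4.1], [7.1, 6.6, -3.7], [5.3, 7.3, -1.2], [1.2, 8.0, 1.4], [0.8, 8.9, 1.7], [1.3, 9.0, 2.1]] 0.02352093419161915 24.475
26.6083 [ 0.43681513 -0.17748757  0.15957725]
scene 292 205
[(0.9, array([132., 281.]), 2152), (0.85, array([455., 168.]), 982), (0.58, array([375., 273.]), 866)]
top 208 116
[(0.8, array([293., 211.]), 541), (0.64, array([490., 237.]), 1404), (0.62, array([187., 323.]), 1282)]
(593, 388, 3)
```

View pics/two.png

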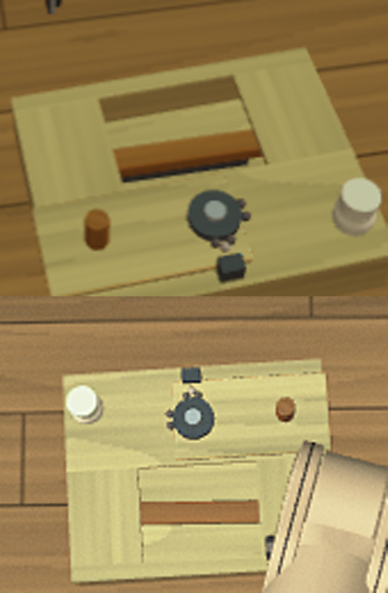

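The door now points to the cubby's -y with its peg at (97,230) in the upper view, so the opening is free. The brush back runs across the whole opening, (115,155) to (262,145), with a dark bristle strip below it. I'll measure the brush line and the bristle ends numerically from these saved frames.

```bash
python3 - <<'E'
from h import *
q=np.load("q.npy")
def loc(X):
    c,s=np.cos(q[2]),np.sin(q[2]); d=X-[q[0],q[1],0]; return np.array([c*d[0]+s*d[1],-s*d[0]+c*d[1],X[2]])
obs={}
for n,k in(("scene",2),("top",0)):
    p=read_camera(n); obs[n]=p; m=silhouettes(p,"brush"); u=proj(p,cub(q,[[-.05,0,.035]]))[0]
    s=min(m,key=lambda s:np.hypot(*(np.array(s["xy"])-u)))["pixels"]
    g=p["pixels"].astype(int); wood=s&(g[:,:,0]>90)
    ys,xs=np.nonzero(wood if n=="scene" else s); 
    if n=="top":
        L=np.array([loc(atz(p,(a,b),.038))[:2] for a,b in zip(xs,ys)]); f=np.polyfit(L[:,1],L[:,0],1); print("top x=%.4f slope %.4f"%(f[1],f[0]),"y range",L[:,1].min(),L[:,1].max(),"xstd*3.46",(L[:,0]-np.polyval(f,L[:,1])).std()*3.46)
    else:
        lo=[(c,ys[xs==c].min()) for c in range(xs.min()+3,xs.max()-3)]
        for z in(.038,.030,): L=np.array([loc(atz(p,(a,b-.5),z))[:2] for a,b in lo]); f=np.polyfit(L[:,1],L[:,0],1); print("scene back edge z",z,"x=%.4f slope %.4f"%(f[1],f[0]))
p=obs["scene"]; g=p["pixels"].astype(int).sum(2)//3
d=g<70
x0,y0=292,205
for r in range(270,288):
    print(r,"".join("#" if g[r,c]<55 else "+" if g[r,c]<85 else "." if g[r,c]<120 else " " for c in range(338,412)))
w=[proj(p,cub(q,[[-.036,y,.006],[-.036,y,.018],[.0075,y,.058],[.0075,y,.066]])).round(1).tolist() for y in(-.075,-.05,.05,.075)]
for a in w: print(a)
E
```

```text
scene back edge z 0.038 x=-0.0635 slope 0.0463
scene back edge z 0.03 x=-0.0690 slope 0.0463
top x=-0.0511 slope 0.0592 y range -0.07469360042434817 0.07809097088980836 xstd*3.46 0.029186556871566457
270    ....................................++..++++++++++++++++++++++++++     
271    .............................+++++++++++++++++++++++++++++++++###+.    
272     .................+++++++++++++++++++++++++++++++++++++##########++    
273     ........+..++++++++++++++++++++++++++++++++++++#################++.   
274     ..++++++++++++++++++++++++++++++++++++++###################+..   ..   
275     ..+++++++++++++++++++++++++++++++##########################.     .+   
276      .+++++++++++++++++++++++++###############################+.      ..  
277      .++++++++++++++++++####################################++.           
278      .++++++++++++###################################+++...               
279      .+++++###################################+++...                      
280      .+################################+++...                             
281       .#########################+++...                                    
282       .+#################+++...                                           
283       .+##########+++..                                                   
284        .###+++..                                                          
285        ..                                                                 
286                                                                           
287                      ......                                               
[[341.2, 287.8], [341.3, 285.1], [345.9, 291.0], [346.0, 289.1]]
[[351.2, 285.9], [351.4, 283.2], [356.6, 289.0], [356.7, 287.1]]
[[390.8, 278.6], [391.3, 275.8], [398.5, 281.1], [398.9, 279.2]]
[[400.5, 276.8], [401.1, 274.0], [408.8, 279.2], [409.3, 277.2]]
```

Bristle +y end shows at column 396, which is y≈+0.063. That puts the brush centre at cubby y≈-0.012, x≈-0.051, yawed -0.055 rel. to the cubby. Next I grip it, lift slightly, shift -y and tilt the +y end up, then check.

```bash
cat >> h.py <<'E'
q=np.load("q.npy"); PSI=q[2]-.055; OFF=.035
def wp(By,Bz,th):
    "rep TCP pose for brush end-b midline at local y=By, z=Bz, tilt th(deg)"
    t=np.radians(th); s=.125; My=By+s*np.cos(t); Mz=Bz+s*np.sin(t)
    y=My+(.016+OFF)*np.sin(t); z=Mz-(.016+OFF)*np.cos(t)
    # along brush direction from brush centre line
    C=cub(q,[[-.0511+.0592*-.012,-.012,0]])[0]; ey=np.array([-np.sin(PSI),np.cos(PSI),0]); ex=np.array([np.cos(PSI),np.sin(PSI),0])
    pos=C+ey*(y+.012); pos[2]=z; pos[1]-=.002
    return pos,down(PSI+np.pi/2,t,ex)
W=[(-.117,.028,0),(-.117,.032,0),(-.143,.032,0),(-.143,.028,5),(-.143,.0245,10.5),(-.143,.0215,16),
   (-.1335,.0215,19.5),(-.124,.0215,23),(-.1145,.0215,26.5),(-.105,.022,30),(-.079,.037,30),(-.053,.052,30)]
E
python3 - <<'E'
from h import *
print([inverse_kinematics(*wp(*w)) is not None for w in W], np.round(inverse_kinematics(*wp(*W[0])),2))
P,o=wp(*W[0]); print(P)
up=P.copy(); up[2]=.11; ctrl.goto(up,o); set_gripper(.05)
mid=P.copy(); mid[2]=.01; h1=ctrl.move_straight(mid,.12,force_limit=8)
h2=False
if not h1: h2=ctrl.move_straight(P,.06,force_limit=6)
print(h1,h2,monitor.read_position(),monitor.read_wrist_force(),monitor.read_time_s())
if not (h1 or h2):
    set_gripper(0,60); print("w",monitor.read_grip_width(),monitor.read_wrist_force(),monitor.read_time_s())
E
```

```text
[True, True, True, True, True, True, True, True, True, True, True, True] [ 0.62  0.44 -0.78  1.95  0.39  0.91 -0.36]
[ 0.50803665 -0.01803992 -0.023     ]
False False [ 0.50811018 -0.01785328 -0.02299704] [-0.38918148 -0.2942765  -0.02569583] 29.9
w 0.026961158879380557 [-0.8934781   0.31188709  4.76630317] 30.225
```

```bash
python3 - <<'E'
from h import *
F0=np.array(monitor.read_wrist_force())
for i in range(1,6):
    P,o=wp(*W[i]); h=ctrl.move_straight(P,.05,rotation=o,force_limit=7)
    print(i,h,(np.array(monitor.read_wrist_force())-F0).round(1),round(monitor.read_grip_width(),4),monitor.read_time_s())
    if h: break
p=read_camera("scene"); t=read_camera("top")
for c,n in((p,"s"),(t,"t")):
    im=c["pixels"][:,:,::-1].copy(); x,y=proj(c,cub(q,[[-.05,0,.066]]))[0].astype(int)
    By,Bz,th=W[i]; th=np.radians(th)
    for s in(0,.21):
        u=proj(c,cub(q,[[-.0511+.0592*(By+s*np.cos(th)),By+s*np.cos(th),Bz+s*np.sin(th)]]))[0]
        print(n,s,u.round(1)); cv2.circle(im,tuple(np.round(u).astype(int)),1,(0,0,255),-1)
    cv2.imwrite(f"pics/{n}3.png",cv2.resize(im[y-65:y+65,x-65:x+65],None,fx=4,fy=4,interpolation=cv2.INTER_CUBIC)[:,:390])
cv2.imwrite("pics/st3.png",np.hstack([cv2.imread("pics/s3.png"),cv2.imread("pics/t3.png")]))
E
```

```text
1 False [ 0.3  0.8 -6.1] 0.0267 30.475
2 False [ 1.5 -0.7 -6.3] 0.0268 31.1417
3 False [ 0.5  0.3 -6.4] 0.0271 31.45
4 False [ 1.2 -0.  -6.4] 0.027 31.7917
5 True [ 0.3 -1.3 -7.8] 0.0267 32.0667
s 0 [311.5 281.3]
s 0.21 [396.1 256.3]
t 0 [344.5 211.2]
t 0.21 [273.9 208.6]
```

View pics/st3.png

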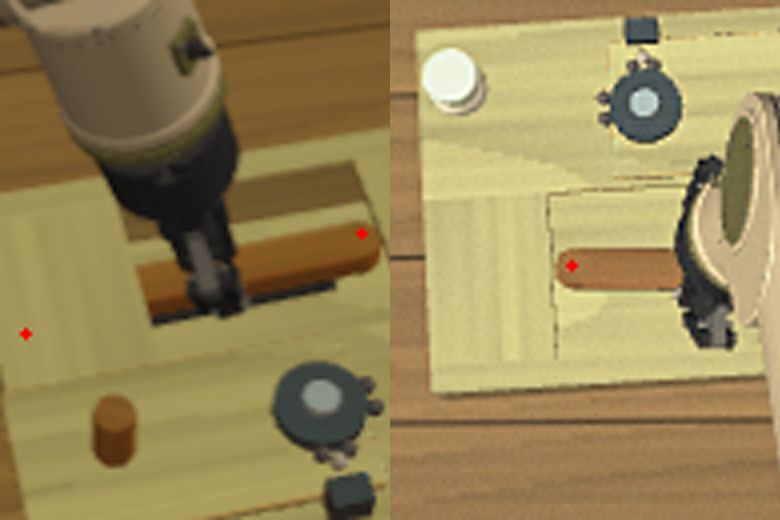

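The brush is held with its +y end up in the opening, at scene crop (379,240) and top crop (557,268). That is about 10 mm further +y than planned. I'll triangulate the end and then correct.

```bash
python3 - <<'E'
from h import *
p=read_camera("scene"); t=read_camera("top"); obs=[]
for c,uv in((p,(379,240)),(t,(557-390,268))):
    x,y=proj(c,cub(q,[[-.05,0,.066]]))[0].astype(int); obs.append((c,(np.array(uv)+.5)/4-.5+[x-65,y-65]))
X=tri(obs); d=X-[q[0],q[1],0]; c,s=np.cos(q[2]),np.sin(q[2])
R=Ro.from_quat(monitor.read_tcp_rot()).as_matrix()
th=np.arctan2(np.hypot(*R[:2,2]),-R[2,2]); pos=np.array(monitor.read_position())
print("a end local",[round(v,4) for v in(c*d[0]+s*d[1],-s*d[0]+c*d[1],X[2])],"tilt",np.degrees(th),R[:,2].round(3))
print("cmd",wp(*W[5])[0].round(4),"now",pos.round(4),monitor.read_wrist_force(),monitor.read_time_s())
for w in((-.143,.0215,np.degrees(th)),): print("pred a",w[0]+.21*np.cos(th),w[1]+.21*np.sin(th))
for c,n in obs: print([np.round(np.linalg.norm(np.cross(X-ray(c,n)[0],ray(c,n)[1])),4)])
E
```

```text
a end local [np.float64(-0.0484), np.float64(0.0704), np.float64(0.0696)] tilt 16.21804882412403 [-0.001  0.279 -0.96 ]
cmd [ 0.5079 -0.0348  0.0069] now [ 0.5068 -0.0336  0.0065] [ 0.96721221 -0.77168403 -3.58698736] 32.2667
pred a 0.05864320805681508 0.08015165508795122
[np.float64(0.0004)]
[np.float64(0.0004)]
```

```bash
python3 - <<'E'
from h import *
p=read_camera("scene"); x,y=proj(p,cub(q,[[-.05,0,.066]]))[0].astype(int)
s=min(silhouettes(p,"brush"),key=lambda s:np.hypot(*(np.array(s["xy"])-[x,y])))
m=s["pixels"]; cols=np.nonzero(m.any(0))[0]; print(s["p"],cols.min(),cols.max())
c,sn=np.cos(q[2]),np.sin(q[2])
g=p["pixels"].astype(int)
def inplane(uv,dx):
    o,v=ray(p,uv); n=np.array([c,sn,0])-.0592*np.array([-sn,c,0])
    P0=cub(q,[[-.0511+dx,0,0]])[0]; X=o+v*(n@(P0-o))/(n@v); d=X-[q[0],q[1],0]; return -sn*d[0]+c*d[1],X[2]
for nm,dx,fn in(("top-back edge",-.014,min),):
    L=np.array([inplane((k,fn(np.nonzero(m[:,k])[0])-.5),dx) for k in range(cols.min()+1,cols.max()-6)])
    L=L[(L[:,0]<-.045)|(L[:,0]>.0)]
    f=np.polyfit(L[:,0],L[:,1],1); r=L[:,1]-np.polyval(f,L[:,0]); k=abs(r)<.004; f=np.polyfit(L[k,0],L[k,1],1)
    print(nm,"tilt",np.degrees(np.arctan(f[0])),"z@y=0",f[1],"n",k.sum(),"y",L[:,0].min(),L[:,0].max(), "rms",r[k].std())
print("tip in midplane",inplane((cols.max()+.5,np.nonzero(m[:,cols.max()])[0].mean()),0.0))
print("expected upper face z@0:", .0215+.143*np.tan(.283)+.01/np.cos(.283))
E
```

```text
0.78 341 401Traceback (most recent call last):
  File "<stdin>", line 11, in <module>
ValueError: min() iterable argument is empty
```

```bash
cat > tilt.py <<'E'
from h import *
def measure(p):
    x,y=proj(p,cub(q,[[-.05,0,.08]]))[0]
    s=min(silhouettes(p,"brush"),key=lambda s:np.hypot(*(np.array(s["xy"])-[x,y])))
    m=s["pixels"]; cols=np.nonzero(m.any(0))[0]
    c,sn=np.cos(q[2]),np.sin(q[2])
    def inplane(uv,dx):
        o,v=ray(p,uv); n=np.array([c,sn,0])-.0592*np.array([-sn,c,0])
        P0=cub(q,[[-.0511+dx,0,0]])[0]; X=o+v*(n@(P0-o))/(n@v); d=X-[q[0],q[1],0]; return -sn*d[0]+c*d[1],X[2]
    L=np.array([inplane((k,np.nonzero(m[:,k])[0].min()-.5),-.014) for k in cols[1:-6]])
    k=np.ones(len(L),bool)
    for _ in range(6):
        f=np.polyfit(L[k,0],L[k,1],1); r=L[:,1]-np.polyval(f,L[:,0]); k=(abs(r-np.median(r[k]))<max(.003,r[k].std()))
    print("p",s["p"],"tilt",np.degrees(np.arctan(f[0])),"upper z@y=0",f[1],"n",k.sum(),len(L),"y",L[:,0].min(),L[:,0].max(),"rms",r[k].std())
    cm=cols.max(); print("tip midplane",inplane((cm+.5,np.nonzero(m[:,cm])[0].mean()),0.0))
if __name__=="__main__":
    measure(read_camera("scene")); print("expected upper z@0", .0215+.143*np.tan(.283)+.01/np.cos(.283))
E
python3 tilt.py
```

```text
p 0.8 tilt 5.320225035459735 upper z@y=0 0.06883102269653107 n 33 43 y -0.06855442895794153 0.05642365216462286 rms 0.0013834236243738696
tip midplane (np.float64(0.06864407394192477), np.float64(0.06657241787029566))
expected upper z@0 0.07349940179012714
```

The brush has turned about 10° in the pads: the tool is tilted 16°, the brush only about 6°. Nothing else has moved. I'll grip harder and go on in brush-referenced steps with camera checks.

```bash
cat >> h.py <<'E'
def wp2(By,Bz,thb,dl,dy=0,dz=0):
    t=np.radians(thb); k=np.radians(thb+dl); s=.125
    y=By+s*np.cos(t)+(.016+OFF)*np.sin(k)-dy; z=Bz+s*np.sin(t)-(.016+OFF)*np.cos(k)-dz
    C=cub(q,[[-.0511+.0592*-.012,-.012,0]])[0]; ey=np.array([-np.sin(PSI),np.cos(PSI),0]); ex=np.array([np.cos(PSI),np.sin(PSI),0])
    pos=C+ey*(y+.012); pos[2]=z; pos[1]-=.002
    return pos,down(PSI+np.pi/2,k,ex)
E
python3 - <<'E'
from h import *
from tilt import measure
set_gripper(0,120); print("w",monitor.read_grip_width(),monitor.read_wrist_force(),monitor.read_time_s())
print("now",monitor.read_position(),"model now",wp2(-.139,.0435,6.5,10,.008)[0])
print([inverse_kinematics(*wp2(*a)) is not None for a in((-.105,.022,30,10),(-.053,.052,30,10),(-.053,.25,30,10))])
for a in((-.142,.034,11),(-.142,.0245,16)):
    P,o=wp2(*a,10,.008); h=ctrl.move_straight(P,.05,rotation=o,force_limit=8)
    print(a,h,np.round(monitor.read_wrist_force(),1),monitor.read_time_s()); p=read_camera("scene"); measure(p)
    print("expect upper z@0",a[1]-a[0]*np.tan(np.radians(a[2]))+.01,"tip",a[0]+.21*np.cos(np.radians(a[2])),a[1]+.21*np.sin(np.radians(a[2])))
    if h: break
cv2.imwrite("pics/full4.png",p["pixels"][:,:,::-1])
E
```

```text
w 0.0257146994955319 [ 0.47246566  0.9251537  -2.68107651] 32.6833
now [ 0.50699155 -0.03387908  0.00673734] model now [ 0.50794421 -0.03435839  0.0087506 ]
[True, True, True]
(-0.142, 0.034, 11) False [-0.4 -0.3 -2.3] 32.9333
p 0.65 tilt 15.939793210444867 upper z@y=0 0.07041536933078897 n 33 40 y -0.06607105348938672 0.05268792656648534 rms 0.0011859336423515753
tip midplane (np.float64(0.06590828977360773), np.float64(0.0691369155313637))
expect upper z@0 0.07160200389755603 tip 0.06414170852400944 0.07406988902907441
(-0.142, 0.0245, 16) False [ 0.3  0.  -0.8] 33.2833
p 0.87 tilt 15.382031734631372 upper z@y=0 0.07707076249544326 n 34 44 y -0.06607105348938672 0.05227851381754204 rms 0.001385551982726542
tip midplane (np.float64(0.0656728894046491), np.float64(0.07116322364078997))
expect upper z@0 0.07521784477775072 tip 0.05986495614704698 0.08238384472156982
```

```bash
cat > pose.py <<'E'
from h import *
def wood(p):
    g=p["pixels"].astype(float); return (g[:,:,0]>85)&(g[:,:,1]<.70*g[:,:,0])&(g[:,:,0]-g[:,:,2]>45)
# rounded bar outline (end a), s measured from end a inwards
ang=np.linspace(-np.pi/2,np.pi/2,9)
def bar(v,s0):
    x,ya,za,t=v; out=[]
    pl=[(-.014+.014*np.cos(a),.014*np.sin(a)) for a in ang]+[(-s0,.014),(-s0,-.014)]
    for s,w in pl:
        for h in(-.01,.01):
            yl=ya+s*np.cos(t)-h*np.sin(t); out.append([x+.0592*(yl-ya)+w,yl,za+s*np.sin(t)+h*np.cos(t)])
    return cub(q,out)
def fit(ps,v0,s0=.055):
    ms=[]
    for p in ps:
        m=wood(p).astype(np.uint8); u=proj(p,bar(v0,s0)).mean(0); k=np.zeros_like(m)
        n,l,st,ce=cv2.connectedComponentsWithStats(m); i=min([i for i in range(1,n) if st[i][4]>60],key=lambda i:np.hypot(*(ce[i]-u))); m=(l==i).astype(np.uint8)
        ms.append(m)
    def cost(v,det=False):
        e=[]
        for p,m in zip(ps,ms):
            U=proj(p,bar(v,s0)); hu=cv2.convexHull(U.astype(np.float32)); k=np.zeros((480*4,640*4),np.uint8)
            cv2.fillConvexPoly(k,np.round((hu+.5)*4*16).astype(np.int32),1,shift=4)
            f=cv2.resize(k.astype(np.float32),(640,480),interpolation=cv2.INTER_AREA)
            # only compare beyond the inner cut
            inn=proj(p,bar(v0,s0-.004))[-4:].mean(0); tip=proj(p,bar(v0,0.0))[:18].mean(0); d=(tip-inn)/np.linalg.norm(tip-inn)
            Y,X=np.mgrid[:480,:640]; sel=((X-inn[0])*d[0]+(Y-inn[1])*d[1]>0)
            e.append((abs(f-m)*sel).sum()/(f*sel).sum())
        return e if det else sum(e)
    b=None
    for dt in(-.15,-.07,0,.07):
        s=np.array(v0)+[0,0,0,dt]; r=minimize(cost,s,method="Nelder-Mead",options=dict(initial_simplex=np.array([s]+[s+np.eye(4)[i]*[.006,.008,.008,.08][i] for i in range(4)]),maxiter=160))
        if b is None or r.fun<b.fun: b=r
    print("x %.4f ya %.4f za %.4f tilt %.1f"%(*b.x[:3],np.degrees(b.x[3])),np.round(cost(b.x,True),3),[int(m.sum()) for m in ms]); return b.x
if __name__=="__main__":
    ps=[read_camera("scene"),read_camera("top")]
    fit(ps,(-.048,.064,.079,.25)); fit(ps[:1],(-.048,.064,.079,.25)); print(monitor.read_time_s())
E
time python3 pose.py
```

```text
x -0.0863 ya 0.0762 za 0.0364 tilt 25.5 [0.26  2.029] [382, 202]
x -0.0509 ya 0.0614 za 0.0794 tilt 13.8 [0.294] [382]
33.4833
real	0m25.282s
user	0m18.807s
sys	0m14.609s
```

The scene fit agrees with the model (end at y 0.061, z 0.079, tilt about 14°), and the contact force is about zero. I'll continue tilting and drawing.

```bash
python3 - <<'E'
from h import *
from pose import fit
for a in((-.142,.0225,16),(-.133,.0215,19.5),(-.124,.0215,23),(-.1145,.0215,26.5),(-.105,.022,30)):
    P,o=wp2(*a,12,.008); h=ctrl.move_straight(P,.05,rotation=o,force_limit=6)
    print(a,h,np.round(monitor.read_wrist_force(),1),round(monitor.read_time_s(),2))
    if h: break
p=read_camera("scene"); cv2.imwrite("pics/full5.png",p["pixels"][:,:,::-1])
t=np.radians(a[2]); e=(-.048,a[0]+.21*np.cos(t),a[1]+.21*np.sin(t),t); print("expect",np.round(e,4)); fit([p],e)
E
```

```text
(-0.142, 0.0225, 16) False [-0.3 -1.1 -1. ] 33.73
(-0.133, 0.0215, 19.5) False [ 1.  -0.3 -1.2] 34.12
(-0.124, 0.0215, 23) False [ 1.4  0.2 -1.5] 34.52
(-0.1145, 0.0215, 26.5) False [ 0.1 -0.4 -1.1] 34.92
(-0.105, 0.022, 30) False [ 1.   0.8 -1.8] 35.33
expect [-0.048   0.0769  0.127   0.5236]
x -0.0500 ya 0.0730 za 0.1337 tilt 35.3 [0.275] [427]
```

Clean so far, with force equal to the brush's weight. Now draw it out along its axis and lift.

```bash
python3 - <<'E'
from h import *
from pose import fit
ok=True
for a in((-.079,.037,30),(-.050,.055,30)):
    P,o=wp2(*a,12,.008); h=ctrl.move_straight(P,.07,rotation=o,force_limit=6)
    print(a,h,np.round(monitor.read_wrist_force(),1),round(monitor.read_time_s(),2))
    if h: ok=False;break
p=read_camera("scene"); t=np.radians(a[2]); e=(-.048,a[0]+.21*np.cos(t),a[1]+.21*np.sin(t),t); print("expect",np.round(e,4)); fit([p],e)
if ok:
    P[2]+=.19; h=ctrl.move_straight(P,.12,force_limit=6)
    print("up",h,np.round(monitor.read_wrist_force(),1),monitor.read_position(),monitor.read_grip_width(),monitor.read_time_s())
    a=(-.05,.055+.19,30)
ps=[read_camera("scene"),read_camera("top")]; e=(-.048,.132,a[1]+.105,t); fit(ps[:1],e)
for p,n in zip(ps,("s","t")):
    cv2.imwrite(f"pics/full6{n}.png",p["pixels"][:,:,::-1])
    for th in("brush","door","wax_tin"): print(n,th,[(round(s["p"],2),np.round(s["xy"]),int(s["pixels"].sum())) for s in silhouettes(p,th)])
E
```

```text
(-0.079, 0.037, 30) False [-0.4 -0.8 -1.1] 35.95
(-0.05, 0.055, 30) False [-0.6 -0.1 -2.6] 36.59
expect [-0.048   0.1319  0.16    0.5236]
x -0.0519 ya 0.1328 za 0.1619 tilt 35.9 [0.267] [447]
up False [ 0.5 -0.2 -1. ] [0.50820378 0.05836647 0.26910931] 0.025793736844435134 38.375
x 0.3154 ya -0.0855 za 0.6696 tilt -87.9 [0.548] [1420]
s brush [(0.91, array([411., 186.]), 1549), (0.71, array([129., 284.]), 2154), (0.38, array([352., 304.]), 3553)]
s door [(0.41, array([412., 189.]), 1480)]
s wax_tin [(0.87, array([448., 296.]), 410), (0.71, array([375., 290.]), 15659)]
t brush [(0.75, array([248., 192.]), 552), (0.69, array([187., 324.]), 1427), (0.65, array([492., 236.]), 1385)]
t door [(0.84, array([308., 156.]), 625)]
t wax_tin [(0.53, array([244., 165.]), 226)]
```

```bash
python3 - <<'E'
from h import *
from pose import wood
p=read_camera("scene"); print("centre pred",proj(p,cub(q,[[-.05,.041,.297]]))[0].round(), "b pred",proj(p,cub(q,[[-.054,-.05,.245]]))[0].round(),"a",proj(p,cub(q,[[-.044,.132,.35]]))[0].round())
s=silhouettes(p,"brush")[0]; Y,X=np.nonzero(s["pixels"]); print("mask ends",(X.min(),Y[X==X.min()].mean()),(X.max(),Y[X==X.max()].mean()))
n,l,st,ce=cv2.connectedComponentsWithStats(wood(p).astype(np.uint8)); u=proj(p,cub(q,[[.0625,-.115,.097]]))[0]
i=min([i for i in range(1,n) if st[i][4]>40],key=lambda i:np.hypot(*(ce[i]-u))); print("peg pred@pi/2",u,"seen",ce[i],st[i][4])
print(monitor.read_grip_width(),monitor.read_qd(),monitor.read_time_s())
E
```

```text
centre pred [399. 191.] b pred [353. 214.] a [448. 166.]
mask ends (np.int64(446), np.float64(186.04545454545453)) (np.int64(461), np.float64(146.0))
peg pred@pi/2 [334.04636512 305.83061752] seen [334.35087719 304.52631579] 114
0.026149862046218744 [-0.00183832 -0.00037608 -0.0008457  -0.00126161  0.00030981 -0.00064414
 -0.00054753] 38.875
```

The brush is held well above the cubby, and the door peg is seen exactly at its quarter-turn place. Handing in.

```bash
python3 -c "
from rig import *
ctrl.dwell(0.5); print(sign_off())"
```

```text
the job is handed in; nothing more can be done
None
```

Handed in at about 39 s of the 58 s: the door is at its quarter-turn click and released, and the small brush is out, held still with its lowest part about 6 cm above the required height by my estimate; the first try at the door closed above the peg (reported tool height 35 mm off), and the brush turned in the grip while I tilted it.

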